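# Fit the right roller in the wrapping stand

### The arm

A 7-joint arm with a two-finger parallel gripper is mounted at the origin on the work surface. World frame = base frame: x ahead of the robot, y to its left, z up, the work surface at z = 0. Lengths are in m, angles in rad, forces in N, time in s.
With the tool pointing down it reaches from about 0.4 to 0.85 m from the base axis. Payload 6.9 kg.
Tool frame: the origin (TCP) lies midway between the tips of the shut fingers; the grasp point (between the pads) lies 19 mm behind it (grasp_offset is the distance from the TCP to the grasp point, in m); z points along the fingers, y is the line along which they close (so a half turn about z gives the same grasp; the last joint's range is limited). The gripper opens to 85 mm and grips with 20 to 120 N. Pads are 22 mm wide; open, the fingers measure 114 mm over their backs; the gripper's body (76 mm by 85 mm) begins 54 mm behind the grasp point. The pads swing forward as they close: fully open they stand 13 mm farther back than shut.
Start: joints at [1.357, 0.507, -0.238, 1.5, 0.126, 1.149, -0.155], TCP at [0.196, -0.593, 0.231] pointing down, gripper open.
Joint ranges: [-3.08, 3.08], [-0.24, 2.05], [-1.43, 1.35], [0, 2.5], [-1.52, 4.66], [0.17, 1.96], [-2.89, 2.89]. Speed limits (rad/s): [2.39, 2.39, 3.14, 3.14, 3.14, 3.14, 3.14].

### API

Orientations are given as a rotation vector (axis times angle).
In Python, from bench import * gives the robot as it stands.
- The arm moves only by the tool drive_tool, never from a script. Its argument "targets" is a list of rows, each a list of 6 numbers: the shift along the tool's x, y, z in cm, then the turn, a rotation vector about the tool's x, y, z in degrees. A call has exactly 10 rows; each row shifts and turns the commanded pose from where the row before left it, along the tool's axes as they then stand; what a row does not reach is not made up. A row lasts 1/8 s, in which the tool goes at most 62.5 mm and 10.7 degrees, less where a joint would pass 70% of its speed; a pose out of reach is approached as far as the arm can. A call with a gripper value outside its range is refused whole. "claw" is the gripper command: -1 is shut, 1 is fully open, values between are in proportion, set as the call begins (left out, the last holds). The fingers move at their own pace and stop on an object; "force" is the grip in N (left out, the last holds). Time passes only in rows, so rows that do not move let the fingers close, or fill a call up. It gives the time, the measured TCP pose, the force, the opening and the grip force at its end, in the units of the state.
- state(): the state, without advancing time (a new reading comes with each control period).
- snapshot(name): name is "scene" or "top"; returns (picture, depth): 420x560x3 uint8, red, green, blue; 420x560 float32, m along the optical axis (not along the pixel's ray), 0 where there is no reading.
- get_calibration(name): a dict with "fx", "fy", "cx", "cy" (pixels), "view" (4x4, takes a point from world to camera coordinates). Camera axes: x right, y down, z forward; pixel columns grow to the right and rows downward; lengths in m; the calibration is good to about 2 mm. A picture is of the moment at which its call begins. get_calibration takes no time and is no camera call.
- close_job(): hands the job in; it is judged then, once.
The state is a dict: "clock": time; "joint_positions": joint angles; "joint_velocities": joint speeds; "tau": joint torques, N m; "position": TCP position; "tool_rot": TCP orientation; "contact_force": force on the tool from outside, world axes, zero at the start; "wrist_torque": the same for the moment, N m; "grip_width": finger opening in m; "finger_force": force on a finger pad.
Only numpy, scipy, OpenCV 4.12 (cv2) and the standard library are available. Lean on these libraries where they do the work, as an engineer would, in place of code of your own. Each camera call takes 0.05 s, during which the arm holds its last target. There are 200 camera calls.

### The job

The wrapping station's roller has worn out: take the thin grey old roller out of the stand and put it in the white basket. Then, of the three steel rollers lying on their rests, fit the one whose length suits the stand: tuck one end under the hood against the spring plate, push the spring back without forcing it, and bring the other end down behind the low plate, so that the roller lies fully down in both V rests, held between the two plates. Leave the other two rollers on their rests and do not disturb the other kitchen things.

Things in the scene. Friction and masses are not known exactly. Their poses are not given: they have to be found in the camera images.
- stand: Grey base plate, 100 x 245 x 12 mm, of a roller stand. Origin: its underside below the roller seat; y along the seat. Two fixed V rests (45 degree sides, 12 mm wide, at y = -44, +44 mm, arms to 69 mm high, 30 mm to each side). A steel frame with a low plate (+y end) and a spring plate under a hood (-y end) is clamped on it, up to 11 mm off nominal along y, unmeasured: see or feel it.
- low_plate (a point): Nominal place (frame not shifted; this point does not follow the frame) of the middle of the top inner edge of the low plate (56 mm wide, 10 mm thick) at the +y end: y = +75 mm in the stand, 64 mm above the table.
- spring_face (a point): Nominal middle of the upright white spring plate's face when free: y = -67 mm in the stand, 70 mm high (plate 50 mm wide, 22 to 98 mm high). It yields toward -y by 18 mm to a hard stop (face at nominal y = -85 mm), with 5 N at first and 10 N at the stop, and springs back; over 40 N is too much. A fitted roller holds it 8 mm back. Shifts with the frame; this point does not.
- hood (a point): Nominal middle of the lower inner edge of the steel hood over the spring plate: y = -61 mm in the stand, 100 mm above the table; shifts with the frame, this point does not. Hood 60 mm wide, 6 mm thick, from here to y = -124 mm. A roller cannot go in level: one end goes under the hood, tilted about 9 degrees, while the other is above the low plate.
- seat (a point): Nominal middle of a fitted roller, on the stand's z axis, 70 mm above the table; axes as the stand's. The true place is shifted along y with the frame, up to 11 mm either way.
- roller_short: Plain steel roller, 44 mm in diameter, 134 mm long (too short: it would lie loose in the stand), 0.31 kg. Origin at its middle, its y axis along the roller. Lies on a small white rest, axis 31 mm above the table.
- roller_middle: Plain steel roller, 44 mm in diameter, 150 mm long (the one that fits), about 0.28 to 0.44 kg. Origin at its middle, its y axis along the roller. Lies on a small white rest, axis 31 mm above the table. The three rests stand side by side in any order.
- roller_long: Plain steel roller, 44 mm in diameter, 166 mm long (too long to go in), 0.39 kg. Origin at its middle, its y axis along the roller. Lies on a small white rest, axis 31 mm above the table.
- core: The worn-out roller: a thin grey plastic tube, 28 mm in diameter, 100 mm long, 0.09 kg, lying loose in the V rests of the stand, axis 59 mm above the table. Origin at its middle, its y axis along it. It lifts straight out.
- basket: Fixed white scrap basket, open on top, 180 mm (its x) by 220 mm (its y), 55 mm high, walls 5 mm, floor 5 mm. Origin under its centre.
- steel_cup: Steel cup, 68 mm wide, 75 mm high. Not part of the job. Origin at the middle of its underside.
- sauce: Amber sauce bottle, 60 mm wide, 170 mm high. Not part of the job. Origin at the middle of its underside.
- jar: Clear jar, 70 mm wide, 90 mm high. Not part of the job. Origin at the middle of its underside.
- spatula: Spatula lying on the table. Not part of the job. Its handle points to its own -x.
- bowl: White bowl, 130 mm wide, 50 mm high. Not part of the job. Origin at the middle of its underside.
- tub: Clear open tub, 130 x 100 mm, 60 mm high. Not part of the job. Origin at the middle of its underside.
- pot: Steel pot, 150 mm wide, 110 mm high. Not part of the job. Origin at the middle of its underside.

How it is judged:
On the way:
1. the old roller lies in the basket (x of core in the frame of basket between -0.085 and 0.085 m and y of core in the frame of basket between -0.105 and 0.105 m and z of core in the frame of basket between 0 and 0.045 m), for 0.2 s.
At the end, for the whole second after the job is handed in: The 150 mm roller lies at rest in both V rests between the two plates: within 3 mm of the nominal seat in height and sideways, 14 mm along it, 0.05 rad in direction; the old roller lies in the basket; the short and the long roller are within 30 mm of their starts (all of step 1 and x of roller_middle in the frame of seat between -0.003 and 0.003 m and y of roller_middle in the frame of seat between -0.014 and 0.014 m and z of roller_middle in the frame of seat between -0.003 and 0.003 m and angle between the y axis of roller_middle and the y axis of stand, either way round below 0.05 rad and linear speed of roller_middle below 0.01 m/s and distance of each of roller_short, roller_long from where it was at the start of the episode below 0.03 m); the robot touches nothing.
It fails at once if the spring plate was pressed with more than 40 N (contact force between anything else and plunger_c0 above 40 N).
It fails at once if another kitchen thing was pushed more than 40 mm away (distance of any of steel_cup, sauce, jar, spatula, bowl, tub, pot from where it was at the start of the episode above 0.04 m).
It also fails if it takes over 61 s, if anything falls off the work surface, if the arm or the gripper's body presses on something with over 40 N, if the wrist force passes 120 N, or if a joint passes its speed limit or range.

## Working session

There is one attempt and no reset: what is moved stays moved. The work goes in short steps, Python scripts to look and compute and a tool call to move; the robot and the scene stay as the last step left them, time stands still between calls to the robot, and variables do not carry over. Pictures are saved under pics/ and viewed, at most 10 in all, crops included, and the job is handed in when it is done.

Besides the shell and the picture viewer there is one more tool, called after "Request:" by a JSON object that holds its "fn" and its "kwargs". drive_tool: Moves the arm, as the interface text tells. Its arguments: {"type":"object","properties":{"targets":{"type":"array"},"claw":{"type":"number"},"force":{"type":"number"}},"required":["targets"]}

```bash
mkdir -p pics
python3 - <<'E'
from bench import *
import cv2,numpy as np
print(state())
for n in("top","scene"):
    p,d=snapshot(n); np.savez(f"pics/{n}0.npz",p=p,d=d); cv2.imwrite(f"pics/{n}0.png",cv2.resize(p[:,:,::-1],(800,600)))
    c=get_calibration(n); print(n,{k:(np.round(v,4).tolist() if k=="view" else v) for k,v in c.items()})
E
```

```text
{'clock': 0.0, 'joint_positions': array([ 1.35654155,  0.5083399 , -0.23749416,  1.50112921,  0.12569595,
        1.14885053, -0.1548265 ]), 'joint_velocities': array([-0.00048641,  0.0001058 ,  0.00076591,  0.00041421, -0.00153872,
       -0.00040189,  0.00049913]), 'tau': array([-1.82082576e-04, -6.20595789e+01, -2.18605153e+00, -2.49651003e+01,
        1.28673197e-02,  1.23017561e-02,  4.51003041e-05]), 'position': array([ 0.1962201 , -0.59288952,  0.23042855]), 'tool_rot': array([-3.09984672e+00, -4.99801115e-01,  4.91720893e-04]), 'contact_force': array([0.65365969, 0.13143071, 0.33328296]), 'wrist_torque': array([-0.01435805, -0.0111494 ,  0.00408004]), 'finger_force': 0.0, 'grip_width': 0.08549439579994828}
top {'fx': 449.94055334226556, 'fy': 449.94055334226556, 'cx': 279.7990245303081, 'cy': 215.81491197969774, 'view': [[0.0039, -0.9999, 0.0143, -0.0117], [-0.9966, -0.0051, -0.0821, 0.5492], [0.0822, -0.0139, -0.9965, 1.3163], [0.0, 0.0, 0.0, 1.0]]}
scene {'fx': 423.4670756597886, 'fy': 423.4670756597886, 'cx': 283.80019175827283, 'cy': 206.5343183767984, 'view': [[0.4872, 0.8733, 0.0083, -0.2667], [0.737, -0.406, -0.5404, -0.3473], [-0.4685, 0.2694, -0.8414, 1.5145], [0.0, 0.0, 0.0, 1.0]]}
```

View pics/top0.png

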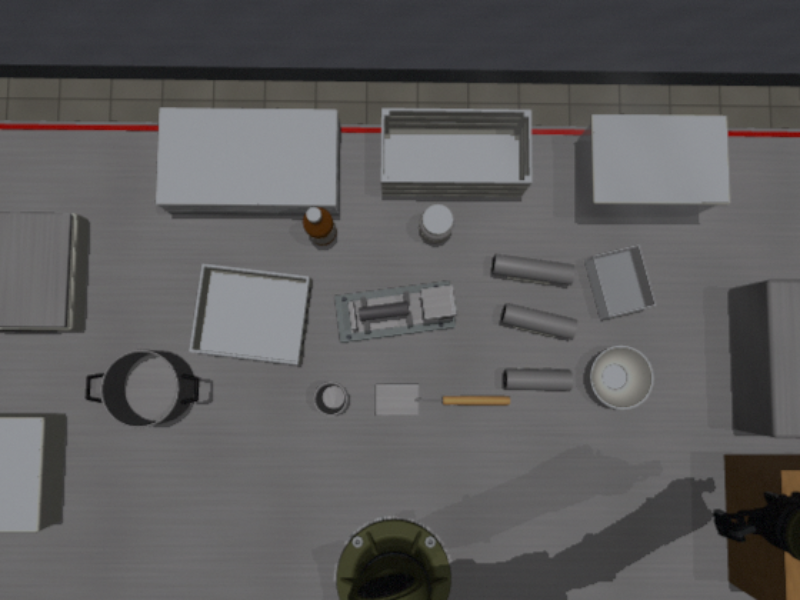

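View pics/scene0.png

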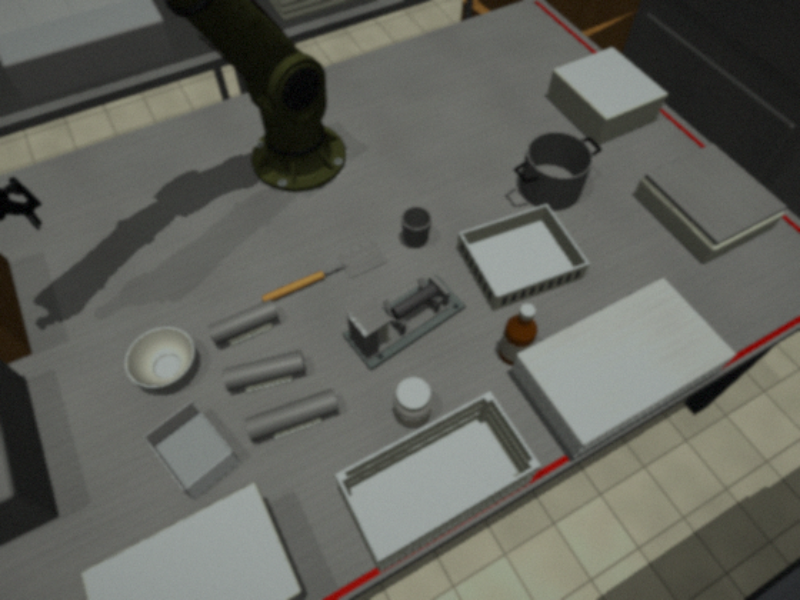

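The top view shows the rollers at about (533,270), (539,321) and (538,379). The stand is at (395,312) with the hood on its right (-y), the core is at (384,311) and the basket at (250,315). Next I measure these from depth.

```bash
cat > h.py <<'E'
from bench import *
import cv2,numpy as np
def cloud(n,p=None,d=None):
    if d is None: p,d=snapshot(n)
    c=get_calibration(n); v,u=np.mgrid[:420,:560]
    P=np.stack([(u-c['cx'])/c['fx']*d,(v-c['cy'])/c['fy']*d,d,np.ones_like(d)],-1)@np.linalg.inv(c['view']).T
    P[d==0]=np.nan
    return p,P[...,:3]
def roi(P,u0,u1,v0,v1,z0,z1):
    Q=P[v0:v1,u0:u1].reshape(-1,3); return Q[(Q[:,2]>z0)&(Q[:,2]<z1)]
def rect(Q):
    (c,s,a)=cv2.minAreaRect((Q[:,:2]*1000).astype(np.float32)); return np.round(c,1),np.round(s,1),round(a,1),'zmed/max',np.round(np.median(Q[:,2]),4),np.round(np.percentile(Q[:,2],98),4),len(Q)
E
python3 - <<'E'
from h import *
f=np.load("pics/top0.npz"); p,P=cloud("top",f['p'],f['d'])
for r in [(340,410,172,205),(345,410,208,242),(348,405,253,277)]: 
    print("roller",rect(roi(P,*r,.035,.06)))
print("base",rect(roi(P,230,322,192,242,.006,.018)))
print("hood",rect(roi(P,285,325,190,235,.095,.12)))
print("core",rect(roi(P,250,288,205,230,.063,.08)))
print("lowpl+V",rect(roi(P,235,300,192,242,.055,.08)))
print("basket",rect(roi(P,130,222,180,258,.045,.065)))
print("table",np.nanmedian(P[300:320,150:200,2]))
# profile in stand frame
Q=roi(P,225,325,185,245,.0,.13)
c,s,a=cv2.minAreaRect((roi(P,225,325,185,245,.006,.13)[:,:2]*1000).astype(np.float32)); print(c,s,a)
z=(P[185:245,225:325,2]*1000).round(); 
for v in range(0,60,3): print(' '.join('%3d'%t if t==t else ' --' for t in z[v,::3]))
E
```

```text
roller (array([ 633.3, -284.2]), array([165.8,  42.3]), 82.4, 'zmed/max', np.float64(0.0478), np.float64(0.0547), 782)
roller (array([ 524.6, -294.7]), array([152. ,  42.2]), 77.4, 'zmed/max', np.float64(0.0474), np.float64(0.0547), 731)
roller (array([ 405.1, -291.2]), array([ 40.8, 135.5]), 0.2, 'zmed/max', np.float64(0.048), np.float64(0.0549), 658)
base (array([550.3,   2.2]), array([146.6, 250.3]), 2.8, 'zmed/max', np.float64(0.0117), np.float64(0.0172), 1586)
hood (array([557.5, -82.3]), array([60. , 62.6]), 8.0, 'zmed/max', np.float64(0.1046), np.float64(0.1095), 480)
core (array([542.9,  23.9]), array([ 64.3, 102.1]), 6.1, 'zmed/max', np.float64(0.0687), np.float64(0.0747), 323)
lowpl+V (array([541.7,  31.7]), array([ 67.3, 123.8]), 7.8, 'zmed/max', np.float64(0.0665), np.float64(0.0742), 496)
basket (array([536.1, 297.4]), array([222. , 180.4]), 83.4, 'zmed/max', np.float64(0.0532), np.float64(0.0586), 573)
table -0.0010468913596151097
(559.7044677734375, 8.27447509765625) (165.89260864257812, 293.91656494140625) 2.753303289413452
 -1  -3  -1   0  -7  -3  -2   1   3  -2  -5 
[... 1975 characters left out ...]
  11   9  15  -3  -3
 -5   5   2   4  11  12  11  17  32  13  65  63  16   8  14  13  20  13  11   8  10   9   8  11  11   8  13  10  -3   1  -1   4  -5  -2
 -2   0  -5   2   6   8   5  10   9   7  10  12   4  13  10  13  11  12  10   4   8   5  -2   2   0   0   1   2  -2   0  -4   2  -1   1
  3  -3   1 -10  -1   7  15   9  10   9   9  10  11   3  -1   1  -2  -5   1   3  -2   0   0   1  -3   3  -2   4  -4  -9  -3   0   0  -4
 -6  -3  -4  -6  -3   5  -4   1   4   1  -2  -3   1  -2   0  -3   2  -5   2  -9   0  -2   5   2   5  -1  -7  -1  -1  -2  -2  -5   0  -3
  0  -3  -2   2  -3  -2  -5  -1   3  -4   0   3   3   1  -4   1  -1  -2   0  -3   1  -4   1   0   2   1   0   0  -1   2  -6   1   0   2
```

Run:
```python
import cv2,numpy as np
f=np.load("pics/top0.npz")['p'][185:245,225:325,::-1]
cv2.imwrite("pics/stand.png",cv2.resize(f,None,fx=8,fy=8,interpolation=cv2.INTER_CUBIC))
```

```text
(no output)
```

View pics/stand.png

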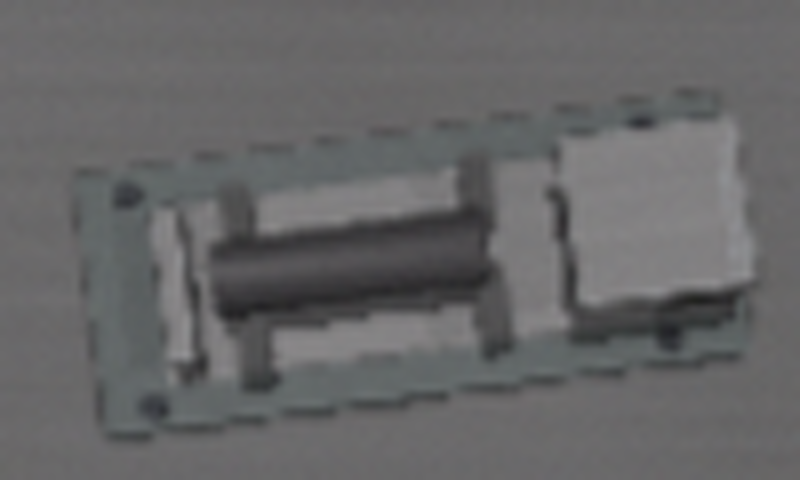

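The 150 mm roller is the middle one of the three (152 measured, against 166 and 135.5). The crop shows the stand yawed about 7°, with the low plate on the left (+y) and the hood on the right. I'll average some depth frames to get the stand pose and the frame shift.

Run:
```python
from h import *
D=[snapshot("top") for _ in range(8)]
d=np.median([x[1] for x in D],0).astype(np.float32); d=cv2.medianBlur(d,3)
p,P=cloud("top",D[0][0],d); P[...,2]+=.001
np.savez("pics/avg.npz",P=P,p=np.mean([x[0] for x in D],0))
print("cam",np.linalg.inv(get_calibration("top")['view'])[:3,3])
m=((P[185:245,225:328,2]>.006)).astype(np.uint8); n,l,s,_=cv2.connectedComponentsWithStats(m); k=1+s[1:,4].argmax()
Q=P[185:245,225:328][l==k]; print("stand",rect(Q))
c,sz,a=cv2.minAreaRect((Q[:,:2]*1000).astype(np.float32))
H=roi(P,285,325,190,235,.095,.12); print("hood",rect(H))
C=roi(P,252,287,205,230,.063,.08); 
for r in [(340,410,172,205),(345,410,208,242),(348,405,253,277)]: print("roller",rect(roi(P,*r,.035,.06)))
print("basket",rect(roi(P,130,222,180,258,.048,.065)))
for ps in (6.5,7.5):
    t=np.radians(ps); c0=np.array(c)/1e3
    R=lambda Q:np.c_[(Q[:,:2]-c0)@np.array([[np.cos(t),-np.sin(t)],[np.sin(t),np.cos(t)]]),Q[:,2]]*1e0
    q=R(Q)*1e3
    print(ps,"extent",q[:,:2].min(0),q[:,:2].max(0),"hood",np.percentile(R(H)*1e3,[1,99],axis=0)[:,:2].tolist())
    # z profile along y for bands
    for lo,hi in((-6,6),(-27,-20),(20,27)):
        b=q[(q[:,0]>lo)&(q[:,0]<hi)]; print(lo,[(y,int(np.median(b[abs(b[:,1]-y)<1.5,2]))) for y in range(-124,126,3) if (abs(b[:,1]-y)<1.5).any()])
    b=q[(abs(q[:,1]-22)<40)&(q[:,2]>62)&(abs(q[:,0])<25)]
    print("core x vs y",np.polyfit(b[:,1],b[:,0],1),b.mean(0))
```

```text
cam [0.4391996  0.00944611 1.35696579]
stand (array([545.9,   1. ]), array([100.2, 247.2]), 8.0, 'zmed/max', np.float64(0.0147), np.float64(0.1059), 2740)
hood (array([557.4, -82.5]), array([60.1, 62.7]), 8.1, 'zmed/max', np.float64(0.1054), np.float64(0.1061), 480)
roller (array([ 633.4, -284.3]), array([166.6,  41.9]), 82.2, 'zmed/max', np.float64(0.0493), np.float64(0.0524), 791)
roller (array([ 525.1, -295.5]), array([151.8,  42. ]), 77.1, 'zmed/max', np.float64(0.0492), np.float64(0.0521), 735)
roller (array([ 405.1, -291.5]), array([ 40.8, 135. ]), 0.2, 'zmed/max', np.float64(0.049), np.float64(0.0522), 678)
basket (array([536. , 297.6]), array([220.7, 180.1]), 83.4, 'zmed/max', np.float64(0.0537), np.float64(0.0551), 541)
6.5 extent [ -52.94753863 -122.46145602] [ 52.62800767 124.46632037] hood [[-27.665079524747753, -114.88646685715022], [31.323189684222704, -53.58830979501375]]
-6 [(-115, 105), (-112, 105), (-109, 105), (-106, 105), (-103, 105), (-100, 104), (-97, 104), (-94, 105), (-91, 105), (-88, 105), (-85, 105), (-82, 105), (-79, 105), (-76, 105), (-73, 105), (-70, 105)
[... 4580 characters left out ...]
 (-58, 105), (-55, 104), (-52, 14), (-49, 14), (-46, 14), (-43, 14), (-40, 14), (-37, 14), (-34, 14), (-31, 58), (-28, 59), (-25, 60), (-22, 62), (-19, 62), (-16, 14), (-13, 13), (-10, 14), (-7, 14), (-4, 15), (-1, 15), (2, 14), (5, 13), (8, 14), (11, 14), (14, 14), (17, 14), (20, 14), (23, 14), (26, 14), (29, 14), (32, 14), (35, 14), (38, 14), (41, 14), (44, 15), (47, 14), (50, 14), (53, 14), (56, 15), (59, 60), (62, 62), (65, 59), (68, 59), (71, 15), (74, 15), (77, 14), (80, 15), (83, 15), (86, 59), (89, 64), (92, 63), (98, 13), (101, 12), (104, 11), (107, 11), (110, 12), (113, 12), (116, 12), (119, 12), (122, 11)]
core x vs y [-0.01344693 -0.77616925] [-1.07613152 22.30711971 69.30709788]
```

```bash
cat >> h.py <<'E'
from scipy.spatial.transform import Rotation as Ro, Slerp
def Rt(beta,tilt=0):
    b=np.radians(beta); c,s=np.cos(b),np.sin(b)
    return Ro.from_matrix(np.array([[c,s,0],[s,-c,0],[0,0,-1.]]))*Ro.from_euler('y',tilt,degrees=True)
def plan(*legs,start=None):
    "legs: (pos mm, beta, tilt, rows); prints totals per row in tool axes"
    if start: p,R=np.array(start[0])/1e3,Rt(*start[1:])
    else: s=state(); p,R=s['position'],Ro.from_rotvec(s['tool_rot'])
    for q,b,t,n in legs:
        q=np.array(q)/1e3; R2=Rt(b,t); S=Slerp([0,1],Ro.concatenate([R,R2])); p0=p
        for i in range(1,n+1):
            pn,Rn=p0+(q-p0)*i/n,S(i/n); Rc=S((i-1)/n)
            pc=p0+(q-p0)*(i-1)/n
            print(np.round(np.r_[Rc.inv().apply(pn-pc)*100,(Rc.inv()*Rn).as_rotvec(degrees=True)],2).tolist(),end=',\n')
        p,R=q,R2
E
python3 -c "
from h import *
plan(([542,25,180],98.1,0,20))"
```

```text
[2.61, -2.39, 0.26, -0.0, -0.0, -3.99],
[2.77, -2.2, 0.26, -0.0, -0.0, -3.99],
[2.92, -2.01, 0.26, -0.0, -0.0, -3.99],
[3.05, -1.8, 0.26, -0.0, -0.0, -3.99],
[3.17, -1.58, 0.26, -0.0, -0.0, -3.99],
[3.27, -1.36, 0.26, -0.0, -0.0, -3.99],
[3.36, -1.13, 0.26, -0.0, -0.0, -3.99],
[3.43, -0.89, 0.26, -0.0, -0.0, -3.99],
[3.48, -0.65, 0.26, -0.0, -0.0, -3.99],
[3.52, -0.41, 0.26, -0.0, -0.0, -3.99],
[3.54, -0.16, 0.26, -0.0, -0.0, -3.99],
[3.54, 0.09, 0.26, -0.0, -0.0, -3.99],
[3.53, 0.33, 0.26, -0.0, -0.0, -3.99],
[3.49, 0.58, 0.26, -0.0, -0.0, -3.99],
[3.45, 0.82, 0.26, -0.0, -0.0, -3.99],
[3.38, 1.06, 0.26, -0.0, -0.0, -3.99],
[3.3, 1.29, 0.26, -0.0, -0.0, -3.99],
[3.2, 1.52, 0.26, -0.0, -0.0, -3.99],
[3.09, 1.73, 0.26, -0.0, -0.0, -3.99],
[2.96, 1.94, 0.26, -0.0, -0.0, -3.99],
```

Request:
{"fn": "drive_tool", "kwargs": {"targets": [[2.6,-2.4,0.25,0,0,-4],[2.8,-2.2,0.25,0,0,-4],[2.9,-2.0,0.25,0,0,-4],[3.05,-1.8,0.25,0,0,-4],[3.2,-1.6,0.25,0,0,-4],[3.3,-1.35,0.25,0,0,-4],[3.35,-1.1,0.25,0,0,-4],[3.4,-0.9,0.25,0,0,-4],[3.5,-0.65,0.25,0,0,-4],[3.5,-0.4,0.25,0,0,-4]], "claw": 1, "force": 40}}

```text
clock: 1.75
position: [0.3698, -0.283, 0.2065]
tool_rot: [2.741, 1.533, 0.0]
contact_force: [0.6, -0.2, -0.3]
grip_width: 0.0854
finger_force: 0.0
```

Request:
{"fn": "drive_tool", "kwargs": {"targets": [[3.55,-0.15,0.25,0,0,-4],[3.55,0.1,0.25,0,0,-4],[3.5,0.35,0.25,0,0,-4],[3.5,0.6,0.25,0,0,-4],[3.45,0.8,0.25,0,0,-4],[3.4,1.05,0.25,0,0,-4],[3.3,1.3,0.25,0,0,-4],[3.2,1.5,0.25,0,0,-4],[3.1,1.75,0.25,0,0,-4],[2.95,1.95,0.25,0,0,-4]]}}

```text
clock: 3.0
position: [0.5424, 0.0266, 0.1813]
tool_rot: [2.052, 2.379, 0.0]
contact_force: [0.3, -0.0, 0.7]
grip_width: 0.0854
finger_force: 0.0
```

```bash
python3 -c "
from h import *
s=state();print(s['clock'],s['position'],Ro.from_rotvec(s['tool_rot']).as_matrix()[:,0])
plan(([542,25,40],98.1,0,8))"
```

```text
3.0 [0.54240024 0.02663494 0.18134277] [-1.46705706e-01  9.89180158e-01 -2.26089877e-04]
[-0.02, -0.01, 1.77, 0.0, 0.0, 0.04],
[-0.02, -0.01, 1.77, 0.0, 0.0, 0.04],
[-0.02, -0.01, 1.77, 0.0, 0.0, 0.04],
[-0.02, -0.01, 1.77, 0.0, 0.0, 0.04],
[-0.02, -0.01, 1.77, 0.0, 0.0, 0.04],
[-0.02, -0.01, 1.77, 0.0, 0.0, 0.04],
[-0.02, -0.01, 1.77, 0.0, 0.0, 0.04],
[-0.02, -0.01, 1.77, 0.0, 0.0, 0.04],
```

Request:
{"fn": "drive_tool", "kwargs": {"targets": [[-0.02,0,2,0,0,0],[-0.02,0,2,0,0,0],[-0.02,0,2,0,0,0],[-0.02,0,2,0,0,0],[-0.02,0,2,0,0,0],[-0.02,0,2,0,0,0],[0,0,1.1,0,0,0],[0,0,1,0,0,0],[0,0,0,0,0,0],[0,0,0,0,0,0]]}}

```text
clock: 4.25
position: [0.5423, 0.0247, 0.0408]
tool_rot: [2.054, 2.376, 0.001]
contact_force: [0.6, 0.8, -0.6]
grip_width: 0.0856
finger_force: 0.0
```

Request:
{"fn": "drive_tool", "kwargs": {"targets": [[0,0,0,0,0,0],[0,0,0,0,0,0],[0,0,0,0,0,0],[0,0,0,0,0,0],[0,0,0,0,0,0],[0,0,0,0,0,0],[0,0,0,0,0,0],[0,0,0,0,0,0],[0,0,0,0,0,0],[0,0,0,0,0,0]], "claw": -1}}

```text
clock: 5.5
position: [0.5416, 0.0244, 0.0406]
tool_rot: [-2.055, -2.377, 0.001]
contact_force: [-2.6, -0.7, 5.8]
grip_width: 0.0269
finger_force: 39.2
```

```bash
python3 -c "
from h import *
plan(([542,25,160],98.1,0,5),([536,298,160],96.6,0,8),([536,298,45],96.6,0,7),)"
```

```text
[0.01, 0.01, -2.39, -0.0, 0.0, 0.04],
[0.01, 0.01, -2.39, -0.0, 0.0, 0.04],
[0.01, 0.01, -2.39, -0.0, 0.0, 0.04],
[0.01, 0.01, -2.39, -0.0, 0.0, 0.04],
[0.01, 0.01, -2.39, -0.0, 0.0, 0.04],
[3.39, 0.41, 0.0, 0.0, 0.0, 0.19],
[3.39, 0.4, 0.0, 0.0, 0.0, 0.19],
[3.39, 0.38, 0.0, 0.0, 0.0, 0.19],
[3.39, 0.37, 0.0, 0.0, 0.0, 0.19],
[3.39, 0.36, 0.0, 0.0, 0.0, 0.19],
[3.4, 0.35, 0.0, 0.0, 0.0, 0.19],
[3.4, 0.34, 0.0, 0.0, 0.0, 0.19],
[3.4, 0.33, 0.0, 0.0, 0.0, 0.19],
[0.0, 0.0, 1.64, 0.0, 0.0, 0.0],
[0.0, 0.0, 1.64, 0.0, 0.0, 0.0],
[0.0, 0.0, 1.64, 0.0, 0.0, 0.0],
[0.0, 0.0, 1.64, 0.0, 0.0, 0.0],
[0.0, 0.0, 1.64, 0.0, 0.0, 0.0],
[0.0, 0.0, 1.64, 0.0, 0.0, 0.0],
[0.0, 0.0, 1.64, 0.0, 0.0, 0.0],
```

Request:
{"fn": "drive_tool", "kwargs": {"targets": [[0,0,-2.5,0,0,0],[0,0,-2.5,0,0,0],[0,0,-2.5,0,0,0],[0.5,0,-2.5,0,0,0],[2,0.2,-2,0,0,0.2],[5,0.6,0,0,0,0.3],[5,0.6,0,0,0,0.3],[5,0.6,0,0,0,0.3],[5,0.5,0,0,0,0.3],[4.6,0.5,0,0,0,0.1]]}}

```text
clock: 6.75
position: [0.5356, 0.2989, 0.16]
tool_rot: [-2.085, -2.35, -0.0]
contact_force: [-0.4, -0.1, 0.0]
grip_width: 0.0271
finger_force: 39.6
```

Request:
{"fn": "drive_tool", "kwargs": {"targets": [[0,0,2.5,0,0,0],[0,0,2.5,0,0,0],[0,0,2.5,0,0,0],[0,0,2.5,0,0,0],[0,0,1.5,0,0,0],[0,0,1.5,0,0,0],[0,0,0,0,0,0],[0,0,0,0,0,0],[0,0,0,0,0,0],[0,0,0,0,0,0]]}}

```text
clock: 8.0
position: [0.5361, 0.2973, 0.0309]
tool_rot: [2.085, 2.349, 0.001]
contact_force: [0.5, -0.4, -0.8]
grip_width: 0.0266
finger_force: 39.6
```

Request:
{"fn": "drive_tool", "kwargs": {"targets": [[0,0,0,0,0,0],[0,0,0,0,0,0],[0,0,0,0,0,0],[0,0,0,0,0,0],[0,0,0,0,0,0],[0,0,-2.5,0,0,0],[0,0,-2.5,0,0,0],[0,0,-2.5,0,0,0],[0,0,-2.5,0,0,0],[0,0,-2.5,0,0,0]], "claw": 1}}

```text
clock: 9.25
position: [0.5357, 0.297, 0.1561]
tool_rot: [2.085, 2.35, -0.0]
contact_force: [-0.4, 0.2, -0.1]
grip_width: 0.0852
finger_force: 0.0
```

```bash
python3 -c "
from h import *
p,P=cloud('top'); print('basket contents',rect(roi(P,140,215,185,253,.018,.045)))
cv2.imwrite('pics/a.png',cv2.resize(p[150:280,100:330,::-1],None,fx=3,fy=3))
plan(([525,-294,170],77.1,0,15))"
```

```text
basket contents (array([556.4, 266.4]), array([165., 124.]), 83.1, 'zmed/max', np.float64(0.03), np.float64(0.0435), 210)
[-3.91, -0.55, -0.08, 0.01, -0.01, 1.32],
[-3.92, -0.46, -0.08, 0.01, -0.01, 1.32],
[-3.93, -0.37, -0.08, 0.01, -0.01, 1.32],
[-3.94, -0.28, -0.08, 0.01, -0.01, 1.32],
[-3.94, -0.19, -0.08, 0.01, -0.01, 1.32],
[-3.95, -0.1, -0.08, 0.01, -0.01, 1.32],
[-3.95, -0.01, -0.08, 0.01, -0.01, 1.32],
[-3.95, 0.09, -0.07, 0.01, -0.01, 1.32],
[-3.94, 0.18, -0.07, 0.01, -0.01, 1.32],
[-3.94, 0.27, -0.07, 0.01, -0.01, 1.32],
[-3.93, 0.36, -0.07, 0.01, -0.01, 1.32],
[-3.92, 0.45, -0.07, 0.01, -0.01, 1.32],
[-3.91, 0.54, -0.07, 0.01, -0.01, 1.32],
[-3.9, 0.63, -0.07, 0.01, -0.01, 1.32],
[-3.88, 0.72, -0.07, 0.01, -0.01, 1.32],
```

View pics/a.png

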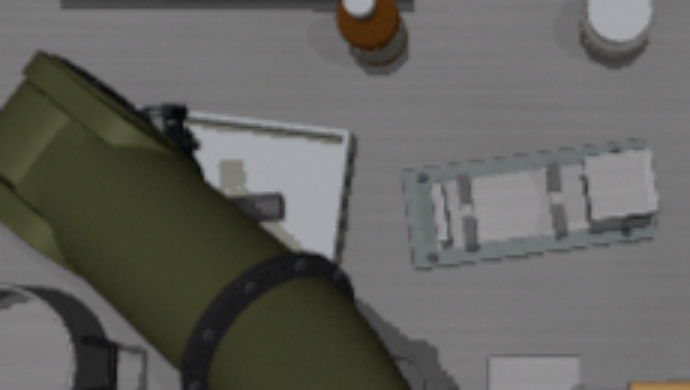

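The old roller is in the basket, visible at (265,207) in the crop. Next I go to the middle roller.

Request:
{"fn": "drive_tool", "kwargs": {"targets": [[-3.9,-0.55,-0.1,0,0,1.3],[-3.9,-0.45,-0.1,0,0,1.3],[-3.9,-0.35,-0.1,0,0,1.3],[-3.95,-0.3,-0.1,0,0,1.3],[-3.95,-0.2,-0.1,0,0,1.3],[-3.95,-0.1,-0.1,0,0,1.3],[-3.95,0,-0.1,0,0,1.3],[-3.95,0.1,0,0,0,1.3],[-3.95,0.2,0,0,0,1.3],[-3.95,0.25,0,0,0,1.3]]}}

```text
clock: 10.55
position: [0.5283, -0.0987, 0.1622]
tool_rot: [2.339, 2.098, 0.0]
contact_force: [0.3, 0.4, -0.6]
grip_width: 0.0854
finger_force: 0.0
```

Request:
{"fn": "drive_tool", "kwargs": {"targets": [[-3.95,0.35,0,0,0,1.3],[-3.9,0.45,0,0,0,1.3],[-3.9,0.55,0,0,0,1.3],[-3.9,0.6,0,0,0,1.3],[-3.9,0.7,0,0,0,1.3],[0,0,0,0,0,0.3],[0,0,2,0,0,0],[0,0,2,0,0,0],[0,0,2,0,0,0],[0,0,2,0,0,0]]}}

```text
clock: 11.8
position: [0.525, -0.2936, 0.0816]
tool_rot: [-2.457, -1.957, -0.001]
contact_force: [-0.2, -0.0, 0.5]
grip_width: 0.0857
finger_force: 0.0
```

```bash
python3 -c "
from h import *
s=state();print(s['position'])
plan(([525.3,-295.5,14],77.1,0,6))"
```

```text
[ 0.52495595 -0.29358737  0.08164746]
[-0.03, 0.01, 1.13, 0.0, -0.01, -0.0],
[-0.03, 0.01, 1.13, 0.0, -0.01, -0.0],
[-0.03, 0.01, 1.13, 0.0, -0.01, -0.0],
[-0.03, 0.01, 1.13, 0.0, -0.01, -0.0],
[-0.03, 0.01, 1.13, 0.0, -0.01, -0.0],
[-0.03, 0.01, 1.13, 0.0, -0.01, -0.0],
```

Request:
{"fn": "drive_tool", "kwargs": {"targets": [[-0.05,0,1.2,0,0,0],[-0.05,0,1.2,0,0,0],[-0.05,0,1.2,0,0,0],[-0.05,0,1.2,0,0,0],[0,0,1.2,0,0,0],[0,0,1.1,0,0,0],[0,0,0,0,0,0],[0,0,0,0,0,0],[0,0,0,0,0,0],[0,0,0,0,0,0]]}}

```text
clock: 13.05
position: [0.5245, -0.2968, 0.0117]
tool_rot: [2.458, 1.956, 0.0]
contact_force: [-0.3, 0.4, 0.4]
grip_width: 0.0854
finger_force: 0.0
```

Request:
{"fn": "drive_tool", "kwargs": {"targets": [[0,0,0,0,0,0],[0,0,0,0,0,0],[0,0,0,0,0,0],[0,0,0,0,0,0],[0,0,0,0,0,0],[0,0,0,0,0,0],[0,0,0,0,0,0],[0,0,0,0,0,0],[0,0,0,0,0,0],[0,0,0,0,0,0]], "claw": -1, "force": 80}}

```text
clock: 14.3
position: [0.525, -0.2969, 0.0118]
tool_rot: [2.457, 1.956, 0.001]
contact_force: [0.8, -0.9, 5.0]
grip_width: 0.0417
finger_force: 80.5
```

Request:
{"fn": "drive_tool", "kwargs": {"targets": [[0,0,-1,0,0,0],[0,0,-2,0,0,0],[0,0,-2,0,0,0],[0,0,-2,0,0,0],[0,0,-2,0,0,0],[0,0,-2,0,0,0],[0,0,-2,0,0,0],[0,0,-2,0,0,0],[0,0,-2,0,0,0],[0,0,0,0,0,0]]}}

```text
clock: 15.55
position: [0.5245, -0.2968, 0.1824]
tool_rot: [2.457, 1.955, 0.001]
contact_force: [-0.7, 0.6, -4.2]
grip_width: 0.0418
finger_force: 81.4
```

Run:
```python
from h import *
s=state(); R=Ro.from_rotvec(s['tool_rot'])
for n in("top","scene"):
    d=np.median([snapshot(n)[1] for _ in range(5)],0).astype(np.float32)
    p,P=cloud(n,0,d); Q=R.inv().apply(P.reshape(-1,3)-s['position'])*1000
    Q=Q[np.isfinite(Q).all(1)]
    m=(abs(Q[:,0])<95)&(abs(Q[:,1])<26)&(Q[:,2]<8)&(Q[:,2]>-48)
    q=Q[m]
    for a,b in((-95,-45),(45,95)):
        k=q[(q[:,0]>a)&(q[:,0]<b)]
        if len(k)>10: print(n,len(k),"x",k[:,0].min().round(1),k[:,0].max().round(1),"ztop",[(x,np.percentile(k[abs(k[:,0]-x)<5,2],5).round(1)) for x in range(a,b,10) if (abs(k[:,0]-x)<5).sum()>5],"ymean",k[:,1].mean().round(1))
```

```text
top 240 x 45.0 76.8 ztop [(45, np.float64(-37.8)), (55, np.float64(-38.1)), (65, np.float64(-38.8)), (75, np.float64(-38.4))] ymean -3.0
scene 259 x -77.3 -45.1 ztop [(-75, np.float64(-37.9)), (-65, np.float64(-38.2)), (-55, np.float64(-38.1))] ymean 7.7
scene 220 x 45.3 73.7 ztop [(45, np.float64(-38.5)), (55, np.float64(-38.3)), (65, np.float64(-38.2)), (75, np.float64(-37.4))] ymean 7.3
```

```bash
cat >> h.py <<'E'
S=np.array([543.8,9.2]); U=np.array([-.1409,.9900])
def tcp(c,zc,tilt,k=18):
    return np.r_[S+c*U,zc]+Rt(98.1,tilt).apply([0,0,k])
E
python3 -c "
from h import *
print(tcp(28,83,9),tcp(28,145,9))
plan((tcp(28,145,9),98.1,9,10),(tcp(28,83,9),98.1,9,8))"
```

```text
[539.45804744  39.70772878  65.22160987] [539.45804744  39.70772878 127.22160987]
[3.31, -0.61, 0.54, 0.16, 0.89, -2.1],
[3.32, -0.48, 0.59, 0.16, 0.89, -2.1],
[3.33, -0.36, 0.64, 0.16, 0.89, -2.1],
[3.33, -0.23, 0.7, 0.16, 0.89, -2.1],
[3.32, -0.11, 0.75, 0.16, 0.89, -2.1],
[3.31, 0.01, 0.8, 0.16, 0.89, -2.1],
[3.3, 0.14, 0.85, 0.16, 0.89, -2.1],
[3.28, 0.26, 0.9, 0.16, 0.89, -2.1],
[3.25, 0.38, 0.95, 0.16, 0.89, -2.1],
[3.22, 0.5, 1.0, 0.16, 0.89, -2.1],
[-0.12, 0.0, 0.77, 0.0, 0.0, 0.0],
[-0.12, 0.0, 0.77, 0.0, 0.0, 0.0],
[-0.12, 0.0, 0.77, 0.0, 0.0, 0.0],
[-0.12, 0.0, 0.77, 0.0, 0.0, 0.0],
[-0.12, 0.0, 0.77, 0.0, 0.0, 0.0],
[-0.12, 0.0, 0.77, 0.0, 0.0, 0.0],
[-0.12, 0.0, 0.77, 0.0, 0.0, 0.0],
[-0.12, 0.0, 0.77, 0.0, 0.0, 0.0],
```

Request:
{"fn": "drive_tool", "kwargs": {"targets": [[3.3,-0.6,0.5,0.15,0.9,-2.1],[3.3,-0.5,0.6,0.15,0.9,-2.1],[3.35,-0.35,0.65,0.15,0.9,-2.1],[3.35,-0.25,0.7,0.15,0.9,-2.1],[3.3,-0.1,0.75,0.15,0.9,-2.1],[3.3,0,0.8,0.15,0.9,-2.1],[3.3,0.15,0.85,0.15,0.9,-2.1],[3.3,0.25,0.9,0.15,0.9,-2.1],[3.25,0.4,0.95,0.15,0.9,-2.1],[3.2,0.5,1.0,0.15,0.9,-2.1]]}}

```text
clock: 17.3
position: [0.5395, 0.0416, 0.1277]
tool_rot: [-1.976, -2.282, -0.161]
contact_force: [0.3, -0.6, -3.6]
grip_width: 0.0419
finger_force: 81.3
```

```bash
python3 -c "
from h import *
s=state();print(s['position'],s['contact_force'])
plan((tcp(28,83,9),98.1,9,8))"
```

```text
[0.53951625 0.04161449 0.12770573] [ 0.30201866 -0.62373524 -3.64741733]
[-0.15, -0.01, 0.77, 0.02, -0.02, 0.02],
[-0.15, -0.01, 0.77, 0.02, -0.02, 0.02],
[-0.15, -0.01, 0.77, 0.02, -0.02, 0.02],
[-0.15, -0.01, 0.77, 0.02, -0.02, 0.02],
[-0.15, -0.01, 0.77, 0.02, -0.02, 0.02],
[-0.15, -0.01, 0.77, 0.02, -0.02, 0.02],
[-0.15, -0.0, 0.77, 0.02, -0.02, 0.02],
[-0.15, -0.0, 0.77, 0.02, -0.02, 0.02],
```

Request:
{"fn": "drive_tool", "kwargs": {"targets": [[-0.15,0,0.8,0,0,0],[-0.15,0,0.8,0,0,0],[-0.15,0,0.8,0,0,0],[-0.15,0,0.8,0,0,0],[-0.15,0,0.8,0,0,0],[-0.15,0,0.7,0,0,0],[-0.1,0,0.7,0,0,0],[-0.1,0,0.7,0,0,0],[0,0,0,0,0,0],[0,0,0,0,0,0]]}}

```text
clock: 18.55
position: [0.5402, 0.0383, 0.0662]
tool_rot: [-1.98, -2.28, -0.161]
contact_force: [0.1, 0.6, -3.8]
grip_width: 0.0421
finger_force: 81.4
```

```bash
python3 -c "
from h import *
s=state();print(s['position'],s['contact_force'],tcp(28,83,9))
p,P=cloud('top'); cv2.imwrite('pics/b.png',cv2.resize(p[170:260,210:340,::-1],None,fx=5,fy=5))
p,P=cloud('scene'); cv2.imwrite('pics/c.png',cv2.resize(p[150:280,210:370,::-1],None,fx=4.5,fy=4.5))
plan((tcp(14,82,9),98.1,9,10))"
```

```text
[0.54020148 0.03827855 0.06615836] [ 0.07911287  0.58237368 -3.7839881 ] [539.45804744  39.70772878  65.22160987]
[-0.13, -0.01, 0.0, 0.02, -0.01, -0.0],
[-0.13, -0.01, 0.0, 0.02, -0.01, -0.0],
[-0.13, -0.01, 0.0, 0.02, -0.01, -0.0],
[-0.13, -0.01, 0.0, 0.02, -0.01, -0.0],
[-0.13, -0.01, 0.0, 0.02, -0.01, -0.0],
[-0.13, -0.01, 0.0, 0.02, -0.01, -0.0],
[-0.13, -0.01, 0.0, 0.02, -0.01, -0.0],
[-0.13, -0.01, 0.0, 0.02, -0.01, -0.0],
[-0.13, -0.01, 0.0, 0.02, -0.01, -0.0],
[-0.13, -0.01, 0.0, 0.02, -0.01, -0.0],
```

View pics/c.png

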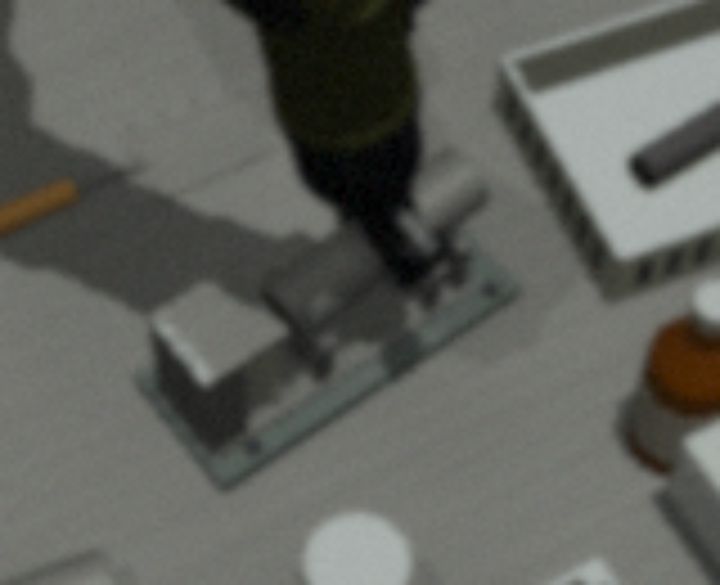

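The roller's lower end at (285,300) is just in front of the hood opening and touches nothing. I feed it in.

Request:
{"fn": "drive_tool", "kwargs": {"targets": [[-0.13,0,0,0,0,0],[-0.13,0,0,0,0,0],[-0.13,0,0,0,0,0],[-0.13,0,0,0,0,0],[-0.13,0,0,0,0,0],[-0.13,0,-0.02,0,0,0],[-0.13,0,-0.02,0,0,0],[-0.1,0,-0.02,0,0,0],[-0.1,0,-0.02,0,0,0],[0,0,0,0,0,0]]}}

```text
clock: 19.9
position: [0.5416, 0.0271, 0.065]
tool_rot: [-1.98, -2.28, -0.16]
contact_force: [0.4, -0.2, -2.7]
grip_width: 0.0417
finger_force: 81.4
```

```bash
cat > w.py <<'E'
from h import *
s=state();R=Ro.from_rotvec(s['tool_rot']);C=s['position']*1e3+R.apply([0,0,-18]);d=C[:2]-S
print('c',d@U,'side',d@[U[1],-U[0]],'zc',C[2],'tilt',np.degrees(np.arcsin(R.as_matrix()[2,0])),'F along u',s['contact_force'][:2]@U,'Fz',s['contact_force'][2],s['clock'])
E
python3 w.py
```

```text
c 15.152663080187368 side 0.32593414451050484 zc 82.80032981384142 tilt 9.071517762821133 F along u -0.24196553934473844 Fz -2.6691822127528133 19.9
```

Request:
{"fn": "drive_tool", "kwargs": {"targets": [[-0.1,0,-0.01,0,0,0],[-0.1,0,-0.01,0,0,0],[-0.1,0,-0.01,0,0,0],[-0.1,0,-0.01,0,0,0],[-0.1,0,-0.01,0,0,0],[-0.1,0,-0.01,0,0,0],[-0.1,0,-0.01,0,0,0],[-0.1,0,-0.01,0,0,0],[0,0,0,0,0,0],[0,0,0,0,0,0]]}}

```text
clock: 21.15
position: [0.5425, 0.0206, 0.0647]
tool_rot: [-1.978, -2.28, -0.162]
contact_force: [-1.9, 4.4, -3.2]
grip_width: 0.0423
finger_force: 81.4
```

```bash
python3 w.py
```

```text
c 8.559149796826368 side 0.23293944782506554 zc 82.4399717569554 tilt 9.158358648341242 F along u 4.640338835899973 Fz -3.1659640721991944 21.15
```

Request:
{"fn": "drive_tool", "kwargs": {"targets": [[-0.1,0,-0.01,0,0,0],[-0.1,0,-0.01,0,0,0],[-0.1,0,-0.01,0,0,0],[-0.1,0,-0.01,0,0,0],[-0.1,0,-0.01,0,0,0],[-0.1,0,-0.01,0,0,0],[-0.1,0,-0.01,0,0,0],[-0.1,0,-0.01,0,0,0],[0,0,0,0,0,0],[0,0,0,0,0,0]]}}

```text
clock: 22.4
position: [0.5435, 0.0134, 0.0643]
tool_rot: [-1.976, -2.28, -0.162]
contact_force: [-2.1, 7.9, -2.8]
grip_width: 0.0422
finger_force: 81.3
```

```bash
python3 w.py
```

```text
c 1.3099615637997877 side 0.2107079677815203 zc 82.0962000571445 tilt 9.20524085400737 F along u 8.076010041351338 Fz -2.790559164684253 22.4
```

Request:
{"fn": "drive_tool", "kwargs": {"targets": [[-0.1,0,-0.01,0,0,0],[-0.1,0,-0.01,0,0,0],[-0.1,0,-0.01,0,0,0],[-0.1,0,-0.01,0,0,0],[-0.1,0,-0.01,0,0,0],[0,0,0,0,0,0],[0,0,0,0,0,0],[0,0,0,0,0,0],[0,0,0,0,0,0],[0,0,0,0,0,0]]}}

```text
clock: 23.65
position: [0.5441, 0.0089, 0.0641]
tool_rot: [-1.976, -2.281, -0.163]
contact_force: [-2.6, 9.8, -2.2]
grip_width: 0.0421
finger_force: 81.3
```

```bash
python3 w.py
python3 - <<'E'
from h import *
# where do low plate inner edge and raised roller end lie in S frame?
d=np.median([snapshot("top")[1] for _ in range(6)],0).astype(np.float32); p,P=cloud("top",0,d)
cv2.imwrite('pics/d.png',cv2.resize(snapshot("top")[0][170:260,210:340,::-1],None,fx=6,fy=6,interpolation=cv2.INTER_CUBIC))
Q=roi(P,225,300,185,245,.0,.13)*1e3; Q[:,2]+=1; t=(Q[:,:2]-S)@U; v=(Q[:,:2]-S)@[U[1],-U[0]]
for lo,hi in((-26,-20),(-8,0),(0,8),(20,26)):
    m=(v>lo)&(v<hi); print(lo,[(y,int(np.median(Q[m&(abs(t-y)<1),2]))) for y in range(50,92,2) if (m&(abs(t-y)<1)).any()])
E
```

```text
c -3.2309277205293525 side 0.18313010674662009 zc 81.87364153582773 tilt 9.234842012794351 F along u 10.10628595384989 Fz -2.1978939462798737 23.65
-26 [(52, 62), (54, 62), (58, 63), (60, 64), (62, 95), (64, 94), (66, 15), (68, 14), (70, 57), (72, 13), (74, 16), (76, 60), (78, 63), (80, 65), (84, 63), (86, 13), (90, 12)]
-8 [(50, 111), (52, 111), (54, 111), (56, 112), (58, 112), (60, 112), (62, 110), (64, 113), (66, 115), (68, 113), (70, 108), (74, 86), (76, 62), (78, 64), (80, 63), (82, 64), (84, 63), (90, 13)]
0 [(50, 111), (52, 113), (54, 113), (58, 112), (60, 114), (62, 113), (64, 115), (66, 114), (68, 114), (72, 95), (76, 63), (78, 62), (80, 64), (82, 64), (88, 15), (90, 10)]
20 [(52, 99), (56, 100), (58, 101), (62, 100), (64, 98), (66, 95), (74, 58), (78, 63), (80, 62), (82, 62), (84, 63), (90, 11)]
```

View pics/d.png

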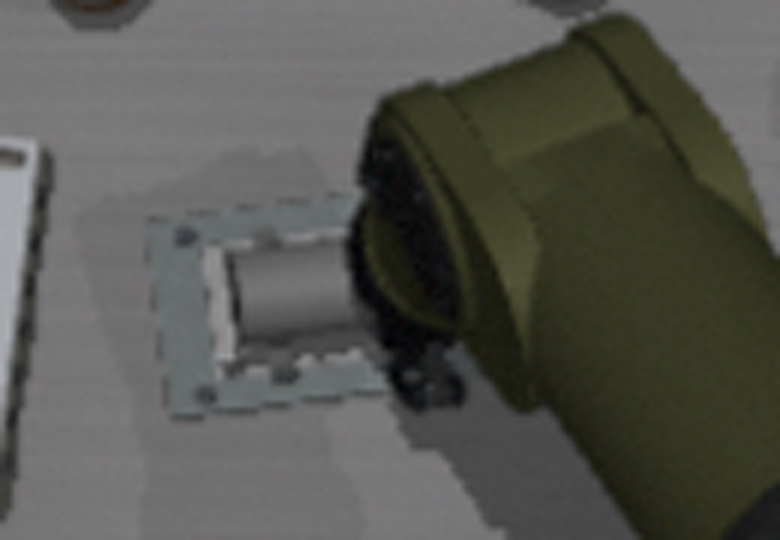

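Request:
{"fn": "drive_tool", "kwargs": {"targets": [[-0.05,0,-0.01,0,0,0],[-0.05,0,-0.01,0,0,0],[-0.05,0,-0.01,0,0,0],[0,0,0,0,0,0],[0,0,0,0,0,0],[0,0,0,0,0,0],[0,0,0,0,0,0],[0,0,0,0,0,0],[0,0,0,0,0,0],[0,0,0,0,0,0]]}}

```text
clock: 25.25
position: [0.5442, 0.0076, 0.0642]
tool_rot: [-1.975, -2.281, -0.163]
contact_force: [-1.0, 8.9, -2.1]
grip_width: 0.0418
finger_force: 81.3
```

```bash
python3 w.py;python3 w.py
```

```text
c -4.567284800239242 side 0.13052227346926476 zc 81.93295302516282 tilt 9.24693843222384 F along u 8.951591349933524 Fz -2.1198104839728305 25.25
c -4.567284800239242 side 0.13052227346926476 zc 81.93295302516282 tilt 9.24693843222384 F along u 8.951591349933524 Fz -2.1198104839728305 25.25
```

Request:
{"fn": "drive_tool", "kwargs": {"targets": [[-0.05,0,-0.01,0,0,0],[-0.05,0,-0.01,0,0,0],[0,0,0,0,0,0],[0,0,0,0,0,0],[0,0,0,0,0,0],[0,0,0,0,0,0],[0,0,0,0,0,0],[0,0,0,0,0,0],[0,0,0,0,0,0],[0,0,0,0,0,0]]}}

```text
clock: 26.5
position: [0.5444, 0.0067, 0.0642]
tool_rot: [-1.975, -2.28, -0.163]
contact_force: [-3.0, 9.5, -2.2]
grip_width: 0.042
finger_force: 81.3
```

```bash
python3 w.py; python3 -c "
from h import *
plan((tcp(-5.8,75.5,4),98.1,4,10),start=(tcp(-5.8,82,9.2),98.1,9.2))
plan((tcp(-5.8,70.3,0),98.1,0,10),start=(tcp(-5.8,75.5,4),98.1,4))"
```

```text
c -5.476505918705256 side 0.15502268305249067 zc 81.98342340120702 tilt 9.25587624764547 F along u 9.875945808302772 Fz -2.2271611178632607 26.5
[-0.03, -0.0, 0.06, 0.0, -0.52, -0.0],
[-0.03, 0.0, 0.06, 0.0, -0.52, -0.0],
[-0.03, -0.0, 0.06, 0.0, -0.52, 0.0],
[-0.02, 0.0, 0.06, -0.0, -0.52, 0.0],
[-0.02, -0.0, 0.06, 0.0, -0.52, 0.0],
[-0.02, -0.0, 0.06, 0.0, -0.52, -0.0],
[-0.02, 0.0, 0.06, 0.0, -0.52, 0.0],
[-0.02, -0.0, 0.06, 0.0, -0.52, -0.0],
[-0.02, 0.0, 0.07, -0.0, -0.52, -0.0],
[-0.02, -0.0, 0.07, 0.0, -0.52, 0.0],
[-0.02, -0.0, 0.05, -0.0, -0.4, 0.0],
[-0.02, -0.0, 0.05, 0.0, -0.4, -0.0],
[-0.02, 0.0, 0.05, -0.0, -0.4, 0.0],
[-0.02, -0.0, 0.05, 0.0, -0.4, 0.0],
[-0.01, -0.0, 0.05, -0.0, -0.4, 0.0],
[-0.01, -0.0, 0.05, -0.0, -0.4, -0.0],
[-0.01, -0.0, 0.05, -0.0, -0.4, -0.0],
[-0.01, 0.0, 0.05, 0.0, -0.4, -0.0],
[-0.01, -0.0, 0.05, -0.0, -0.4, 0.0],
[-0.01, -0.0, 0.05, 0.0, -0.4, -0.0],
```

Request:
{"fn": "drive_tool", "kwargs": {"targets": [[-0.03,0,0.06,0,-0.5,0],[-0.03,0,0.06,0,-0.5,0],[-0.03,0,0.06,0,-0.5,0],[-0.03,0,0.06,0,-0.5,0],[-0.02,0,0.06,0,-0.5,0],[-0.02,0,0.06,0,-0.5,0],[-0.02,0,0.06,0,-0.5,0],[-0.02,0,0.06,0,-0.5,0],[-0.02,0,0.07,0,-0.5,0],[-0.02,0,0.07,0,-0.5,0]]}}

```text
clock: 27.75
position: [0.5446, 0.005, 0.0575]
tool_rot: [-2.021, -2.333, -0.078]
contact_force: [-1.9, 9.3, -3.4]
grip_width: 0.0419
finger_force: 81.4
```

```bash
python3 w.py
```

```text
c -5.56675698970284 side 0.19154657224090169 zc 75.43938164116733 tilt 4.246752333022558 F along u 9.478752473020847 Fz -3.3995386621072363 27.75
```

No contact with the low plate and its edge is already passed, so I lower fully.

Request:
{"fn": "drive_tool", "kwargs": {"targets": [[-0.02,0,0.05,0,-0.42,0],[-0.02,0,0.05,0,-0.42,0],[-0.02,0,0.05,0,-0.42,0],[-0.02,0,0.05,0,-0.42,0],[-0.01,0,0.05,0,-0.42,0],[-0.01,0,0.05,0,-0.42,0],[-0.01,0,0.05,0,-0.42,0],[-0.01,0,0.05,0,-0.42,0],[-0.01,0,0.05,0,-0.42,0],[0,0,0.05,0,-0.42,0]]}}

```text
clock: 29.0
position: [0.5449, 0.0039, 0.0523]
tool_rot: [2.057, 2.373, 0.005]
contact_force: [-1.5, 8.6, -3.4]
grip_width: 0.0418
finger_force: 81.4
```

```bash
python3 w.py
```

```text
c -5.388003466215354 side 0.2801487665822079 zc 70.27768712982177 tilt 0.05929633892124947 F along u 8.686383765697826 Fz -3.4482068014860645 29.0
```

Request:
{"fn": "drive_tool", "kwargs": {"targets": [[0,0,0.03,0,0,0],[0,0,0.03,0,0,0],[0,0,0.03,0,0,0],[0,0,0.03,0,0,0],[0.05,0,0,0,0,0],[0.05,0,0,0,0,0],[0.05,0,0,0,0,0],[0.05,0,0,0,0,0],[0.05,0,0,0,0,0],[0,0,0,0,0,0]]}}

```text
clock: 30.25
position: [0.5446, 0.0058, 0.0517]
tool_rot: [2.056, 2.372, 0.004]
contact_force: [-3.2, 6.6, 3.0]
grip_width: 0.0421
finger_force: 81.9
```

```bash
python3 w.py
```

```text
c -3.5304692121825547 side 0.2870023549728368 zc 69.67342391736229 tilt -0.0009019346098666196 F along u 7.019786279746386 Fz 3.01885157633252 30.25
```

Request:
{"fn": "drive_tool", "kwargs": {"targets": [[0.05,0,0,0,0,0],[0.05,0,0,0,0,0],[0.05,0,0,0,0,0],[0.05,0,0,0,0,0],[0.05,0,0,0,0,0],[0.05,0,0,0,0,0],[0,0,0,0,0,0],[0,0,0,0,0,0],[0,0,0,0,0,0],[0,0,0,0,0,0]]}}

```text
clock: 31.5
position: [0.5443, 0.0081, 0.0517]
tool_rot: [2.057, 2.371, 0.003]
contact_force: [-3.1, 4.8, 2.7]
grip_width: 0.0421
finger_force: 82.0
```

```bash
python3 w.py
```

```text
c -1.174971383142998 side 0.2861165459445622 zc 69.66375343976554 tilt -0.042700587855994405 F along u 5.161520602442426 Fz 2.7366039954888555 31.5
```

Seated in the V rests. I open the gripper and the spring takes up the remaining millimetre. Then I retreat upward.

Request:
{"fn": "drive_tool", "kwargs": {"targets": [[0,0,0,0,0,0],[0,0,0,0,0,0],[0,0,0,0,0,0],[0,0,0,0,0,0],[0,0,0,0,0,0],[0,0,0,0,0,0],[0,0,0,0,0,0],[0,0,0,0,0,0],[0,0,0,0,0,0],[0,0,0,0,0,0]], "claw": 1}}

```text
clock: 32.75
position: [0.5446, 0.0065, 0.0512]
tool_rot: [2.058, 2.369, 0.001]
contact_force: [-0.2, 0.0, -0.5]
grip_width: 0.0855
finger_force: 0.0
```

Request:
{"fn": "drive_tool", "kwargs": {"targets": [[0,0,-1,0,0,0],[0,0,-2,0,0,0],[0,0,-2.5,0,0,0],[0,0,-2.5,0,0,0],[0,0,-2.5,0,0,0],[0,0,-3,0,0,0],[-4,0,-3,0,0,0],[-5,-1,0,0,0,0],[-5,-1,0,0,0,0],[-5,-1,0,0,0,0]]}}

```text
clock: 34.0
position: [0.5407, -0.187, 0.2175]
tool_rot: [2.057, 2.369, 0.002]
contact_force: [1.7, 0.9, 0.4]
grip_width: 0.0855
finger_force: 0.0
```

Request:
{"fn": "drive_tool", "kwargs": {"targets": [[-5,-1,0,0,0,0],[-5,-1,0,0,0,0],[-5,-1,0,0,0,0],[0,0,0,0,0,0],[0,0,0,0,0,0],[0,0,0,0,0,0],[0,0,0,0,0,0],[0,0,0,0,0,0],[0,0,0,0,0,0],[0,0,0,0,0,0]]}}

```text
clock: 35.25
position: [0.5323, -0.3382, 0.2168]
tool_rot: [2.058, 2.369, 0.001]
contact_force: [-0.5, 0.0, -0.7]
grip_width: 0.0854
finger_force: 0.0
```

Run:
```python
from h import *
D=[snapshot("top") for _ in range(6)]
P=cloud("top",0,cv2.medianBlur(np.median([x[1] for x in D],0).astype(np.float32),3))[1]
Q=roi(P,225,325,185,245,.0,.13)*1e3; Q[:,2]+=1; t=(Q[:,:2]-S)@U; v=(Q[:,:2]-S)@[U[1],-U[0]]
for lo,hi in((-6,6),):
    m=(v>lo)&(v<hi); print(lo,[(y,int(np.median(Q[m&(abs(t-y)<1.5),2]))) for y in range(-90,96,3) if (m&(abs(t-y)<1.5)).any()])
m=(Q[:,2]>80)&(Q[:,2]<97)&(abs(v)<24)&(t>-50)&(t<70); print("axis fit",np.polyfit(t[m],v[m],1),m.sum())
A,B=D[0][0],snapshot("scene")[0]
cv2.imwrite('pics/e.png',np.hstack([cv2.resize(A[150:280,130:330,::-1],(400,260)),cv2.resize(B[130:280,210:410,::-1],(400,260))]))
```

```text
-6 [(-90, 105), (-87, 105), (-84, 106), (-81, 105), (-78, 105), (-75, 106), (-72, 105), (-69, 106), (-66, 105), (-63, 105), (-60, 92), (-57, 91), (-54, 91), (-51, 91), (-48, 91), (-45, 91), (-42, 92), (-39, 91), (-36, 91), (-33, 91), (-30, 92), (-27, 92), (-24, 92), (-21, 91), (-18, 91), (-15, 92), (-12, 91), (-9, 91), (-6, 91), (-3, 91), (0, 91), (3, 91), (6, 91), (9, 91), (12, 91), (15, 91), (18, 91), (21, 91), (24, 91), (27, 90), (30, 90), (33, 91), (36, 91), (39, 91), (42, 91), (45, 91), (48, 92), (51, 93), (54, 92), (57, 92), (60, 91), (63, 91), (66, 91), (69, 91), (72, 90), (75, 90), (78, 64), (81, 62), (84, 62), (90, 12), (93, 11)]
axis fit [-0.00342352  0.73725185] 584
```

View pics/e.png

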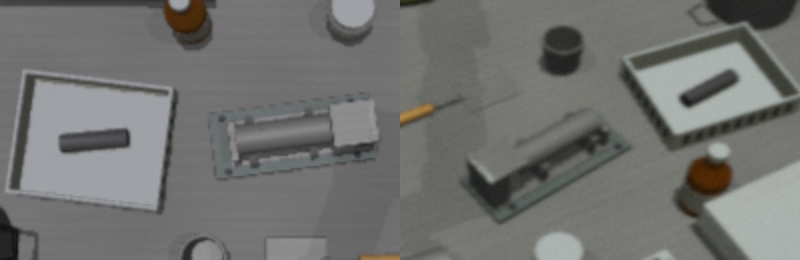

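The roller lies level with its top at about 91–92 mm, lined up with the stand and held between the hood end and the low plate. The old roller is in the basket at (93,140).

```bash
python3 -c "
from bench import *
print(close_job())"
```

```text
the job is handed in; nothing more can be done
None
```

The old roller is in the basket and the 150 mm roller lies level in both V rests, held between the spring plate and the low plate; I handed the job in at about 36 s, and the hand-in returned no verdict.

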